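# Lock the work stop onto the fixture rail

## Task

Mount the blue work stop on the aluminium fixture rail: set it down over the two shoulder screws so that the round ends of its keyholes pass over the screw heads and it presses the brass spring catch down, then slide it along the rail, tapered end first, until it is fully home and the catch clicks up behind it. Feel for the screws and for the end of the slide, do not force it (keep pressing and pushing under 60 N), let go of it, and leave the other things on the bench where they are.

Things in the scene. Friction and masses are not known exactly. Their poses are not given: they have to be found in the camera images.
- stop_mid (a point): centre, half-way up, of the loose blue steel work stop (about 0.5 kg): a base plate 50 (x) x 140 (y) x 6 mm with an upright tab across its middle, 50 (x) x 10 (y) mm, top 62 mm above the underside. This point: middle of the tab, 31 mm above the underside. z up, +y to the tapered end. Grasp the tab's broad faces from above (closing along y), fingertips 20 mm or more above the underside
- work_stop: the same blue work stop; origin in the middle of its underside, axes as at stop_mid. Two keyholes on its centre line: round holes 21 mm wide, centres at y = +49 and -31 mm; from each a slot 12 mm wide runs towards -y and ends 22.5 mm from the hole's centre. The other end of the plate (y = -70 mm) is square
- stop_front (a point): middle of the stop's tapered end (corners cut at 45 degrees), the end that leads when it slides home; 70 mm along +y from the tab's middle, 3 mm above the underside
- rail: fixed aluminium fixture rail, 60 (x) x 250 (y) x 20 mm, held by four dark toe clamps; origin in the middle of its underside, z up, y along the rail. A dark strip 48 x 200 x 6 mm clamped on it carries two steel shoulder screws 80 mm apart on the centre line: shank 9 mm; head 18 mm wide, chamfered, its underside 8.5 mm and top 14.5 mm above the strip's deck
- rail_deck (a point): middle of the rail at the height of the strip's top (deck), 26 mm above the rail's origin; axes as the rail's. The strip was clamped by eye: the midpoint between its two screws lies anywhere within 16 mm of this point either way along the rail (not across), and no reading tells where: look or feel. Pressing or pushing with over 60 N is forcing it
- rail_end (a point): top edge of the rail's +y end, 125 mm from its middle: the end the stop slides towards. The stop goes on with its +y along the rail's +y and its middle 9 mm to the -y side of the screws' midpoint, flat on the deck; then, held down, it slides 18 mm towards +y until the shanks meet the slot ends (a hard stop)
- catch (a joint): brass spring catch on the strip: a round button 12 mm wide, 68 mm from the screws' midpoint towards -y. Value: metres pressed down; 0 = up, standing 4.5 mm above the deck; 0.0045 = flush, under the plate. Its spring lifts with 1 to 3 N, so hold the stop down while it slides. At the hard stop the plate's square end is 1 mm past the catch, which springs up behind it
- weld_magnet: red arrow-shaped magnet, 86 x 90 x 17 mm, bystander; origin under its middle
- pipe_stub: grey pipe stub on end, 44 mm wide, 75 mm high, bystander; origin under its middle
- tube_work: dark square tube offcut 30 x 120 x 30 mm, bystander; origin under its middle
- tape: yellow tape measure 37 x 83 x 64 mm, bystander; origin under its middle
- spanner: combination spanner lying flat, 31 x 204 x 6 mm, bystander; origin under its middle
There are look-alikes about, which are no part of the job. There is more than one size of the work_stop; the job needs the larger.

How it is judged:
By the outcome, as a careful person would: the job done as asked, in the order asked, and still so for the second after the job is handed in, with the robot touching nothing.
It also fails if it takes over 45 s, if anything falls off the work surface, if the arm or the gripper's body presses on something with over 40 N, if the wrist force passes 120 N, or if a joint passes its speed limit or range.

## Robot

A 7-joint arm with a two-finger parallel gripper is mounted at the origin on a cart in front of the work surface, level with it; the furniture and walls round the work are solid. World frame = base frame: x ahead of the robot, y to its left, z up, the work surface at z = 0. Lengths are in m, angles in rad, forces in N, time in s.
With the tool pointing down it reaches from about 0.4 to 0.85 m from the base axis. Payload 4.5 kg.
Tool frame: the origin (TCP) lies at the very end of the fingers, on their centre line; the grasp point (between the pads) lies 19 mm behind it (tcp_to_grasp is the z of the grasp point in the tool frame, in m); z points along the fingers, y is the line along which they close (so a half turn about z gives the same grasp; the last joint's range is limited). The gripper opens to 88 mm and grips with 3 to 60 N. Pads are 18 mm wide; open, the fingers measure 123 mm over their backs; the gripper's body (75 mm by 187 mm) begins 45 mm behind the grasp point.
Start: joints at [1.146, 0.689, -0.195, 1.565, 0.157, 0.902, -0.215], TCP at [0.277, -0.56, 0.239] pointing down, gripper open.
Joint ranges: [-3.01, 3.01], [-0.46, 2.08], [-1.47, 1.51], [0.13, 2.56], [-1, 4.14], [0.04, 2.09], [-2.66, 2.66]. Speed limits (rad/s): [2.57, 2.57, 3.14, 3.14, 3.14, 3.14, 3.14].

## Interface

Orientations are given as a unit quaternion [x, y, z, w].
In Python, from plant import * gives the robot as it stands. The module is installed in compiled form; this text tells all that it offers.
- The arm moves only by the shell command python3 -m jog 'ROWS' [OPENING] [FORCE]. ROWS is JSON, a list that holds one entry, the list of rows, each a list of 6 numbers: the shift along the tool's x, y, z in m, then the turn, a rotation vector about the tool's x, y, z in rad. In form: [[[dx, dy, dz, ax, ay, az], ...]]. A call has 1 to 12 rows; each row shifts and turns the commanded pose from where the row before left it, along the tool's axes as they then stand; what a row does not reach is not made up. A row lasts 1/8 s, in which the tool goes at most 62.5 mm and 10.7 degrees, less where a joint would pass 70% of its speed; a pose out of reach is approached as far as the arm can. A call with a gripper value outside its range is refused whole. OPENING is the finger opening in m, from 0 to 0.0881, set as the call begins (- or left out, the last holds). The fingers move at their own pace and stop on an object; FORCE is the grip in N (left out, the last holds). Time passes only in rows, so rows that do not move let the fingers close. It gives the time, the measured TCP pose, the force, the opening and the grip force at its end, in the units of the state.
- get_state(): the state, without advancing time (a new reading comes with each control period).
- snapshot(name): name is "side" or "top" or "wrist"; returns a dict with "frame" (480x640x3 uint8, red, green, blue), "mtx" (3x3 intrinsics, pixels), "xyz" and "orientation" of the camera in the world; the wrist camera has in their place "mount" (4x4, takes a point from camera to tool coordinates, whose origin is the TCP and whose axes are the flange's). Camera axes: x right, y down, z forward; pixel columns grow to the right and rows downward; lengths in m; the calibration is good to about 2 mm. A picture is of the moment at which its call begins: read the wrist's pose just before it. There is no depth.
- finish_job(): hands the job in; it is judged then, once.
The state is a dict: "clock": time; "q": joint angles; "qd": joint speeds; "joint_torque": joint torques, N m; "tool_pos": TCP position; "eef_rot": TCP orientation; "contact_force": force on the tool from outside, world axes, zero at the start; "moment": the same for the moment, N m; "opening": opening from 0.0 (shut) to 1.0 (fully open); "finger_force": force on a finger pad.
Only numpy, scipy, OpenCV 4.12 (cv2) and the standard library are available. Lean on these libraries where they do the work, as an engineer would, in place of code of your own. Each camera call takes 0.05 s, during which the arm holds its last target. There are 200 camera calls.

## Working session

There is one attempt and no reset: what is moved stays moved. The work goes in short steps, Python scripts to look and compute and a shell command to move; the robot and the scene stay as the last step left them, time stands still between calls to the robot, and variables do not carry over. Pictures are saved under pics/ and viewed, at most 11 in all, crops included, and the job is handed in when it is done.

```bash
mkdir -p pics
cat > h.py <<'E'
from plant import *
import numpy as np, cv2
from scipy.spatial.transform import Rotation as R
def ray(c,u,v):
    d=np.linalg.inv(c["mtx"])@[u,v,1]
    return np.array(c["xyz"]),R.from_quat(c["orientation"]).as_matrix()@d
def at(c,u,v,z):
    o,d=ray(c,u,v); return o+d*(z-o[2])/d[2]
E
python3 - <<'E'
from h import *
import pickle
for n in("top","side"):
    c=snapshot(n); print(n,c["xyz"],c["orientation"],c["mtx"][0])
    cv2.imwrite(f"pics/{n}.png",c["frame"][...,::-1]); pickle.dump(c,open(n+".pkl","wb"))
s=get_state(); print(s)
E
```

```text
top [0.37611015 0.19827507 1.32369639] [-0.69992704  0.71035812 -0.04442889  0.05932582] [552.13290689   0.         315.22502307]
side [-0.2300551   0.35186445  1.3934811 ] [-0.60482289  0.7520828  -0.20032864  0.16860949] [613.38882573   0.         318.29976564]
{'clock': 0.1, 'q': array([ 1.14580432,  0.6899224 , -0.1945021 ,  1.56621638,  0.15734528,
        0.90252949, -0.21511192]), 'qd': array([ 0.00110132, -0.00170932, -0.0018178 , -0.00211324, -0.0023076 ,
       -0.00174163,  0.00129396]), 'joint_torque': array([-4.08548454e-03, -5.28505218e+01, -1.27177019e+00, -1.53837669e+01,
       -5.25458856e-02,  1.95720015e-03,  8.42053714e-05]), 'tool_pos': array([ 0.27648053, -0.55988928,  0.23798219]), 'eef_rot': array([ 9.73794964e-01,  2.27426167e-01, -2.72996087e-04, -7.95162620e-04]), 'contact_force': array([-0.40330141,  0.35077109,  0.64402052]), 'moment': array([ 0.00436317, -0.0252911 , -0.06001243]), 'finger_force': 0.0, 'opening': 1.0004860368668438}
```

View pics/top.png

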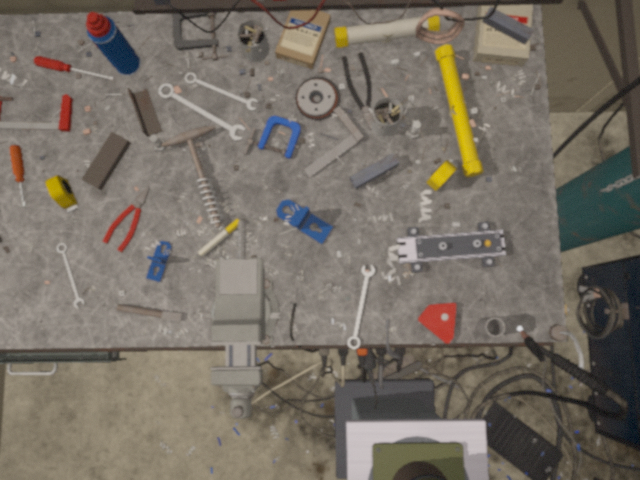

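View pics/side.png

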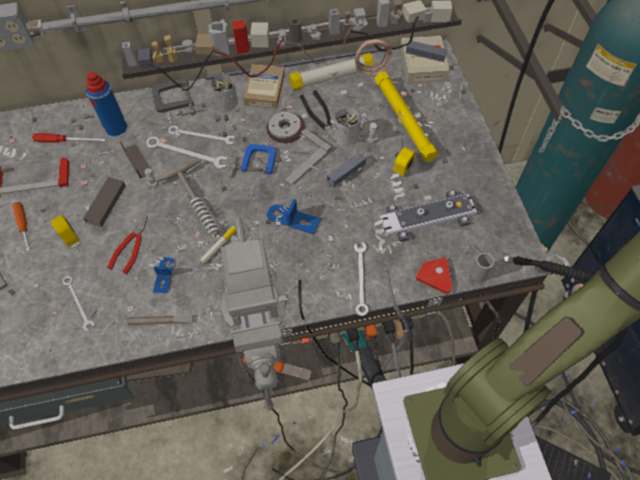

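The top view shows the larger blue stop around (304,221), and the rail around (452,245) with a brass spot at (488,243). The smaller look-alike is at (159,260). I'll enlarge the stop and the rail.

Run:
```python
import pickle,cv2,numpy as np
c=pickle.load(open("top.pkl","rb"));f=c["frame"][...,::-1]
a=cv2.resize(f[190:290,265:345],None,fx=5,fy=5,interpolation=cv2.INTER_CUBIC)  # 400x500
b=cv2.resize(f[210:285,385:515],None,fx=6,fy=6,interpolation=cv2.INTER_CUBIC)
cv2.imwrite("pics/a.png",a[:300]);cv2.imwrite("pics/b.png",b)
```

```text
(no output)
```

View pics/a.png

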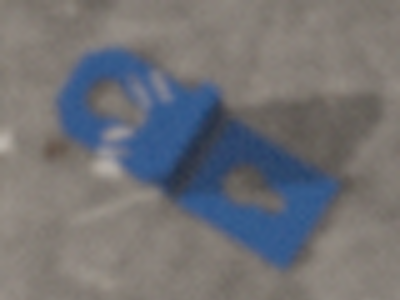

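View pics/b.png

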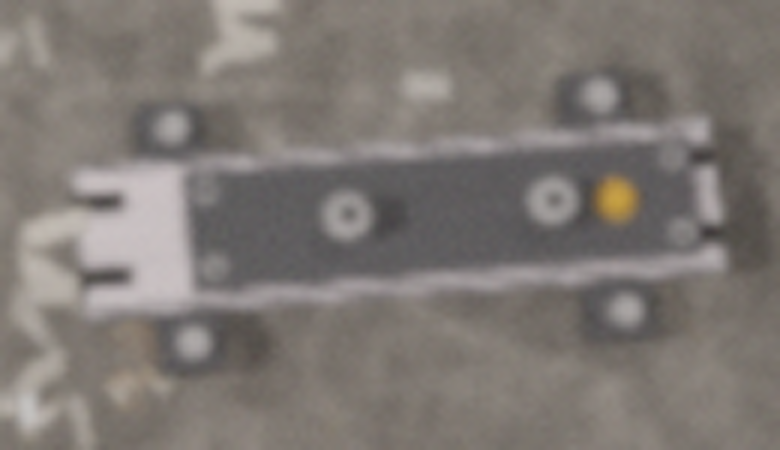

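In the enlarged crops, the stop's square rear corners are at (340,185) and (285,268), with holes near (113,98) and (243,182). Its tapered end points up and to the left. The screw heads are at (347,215) and (553,200), and the catch is at (617,200), at the rail's right (-y) end.

Run:
```python
from h import *
import pickle
c=pickle.load(open("top.pkl","rb"))
A=lambda u,v,z: at(c,265+(u+.5)/5-.5,190+(v+.5)/5-.5,z)
B=lambda u,v,z: at(c,385+(u+.5)/6-.5,210+(v+.5)/6-.5,z)
r1,r2=A(340,185,.006),A(285,268,.006); print("rear",r1,r2,np.linalg.norm(r1-r2))
h1,h2=A(113,98,.006),A(243,182,.006);d=h1-h2;print("holes",h1,h2,np.linalg.norm(d),np.degrees(np.arctan2(-d[0],d[1])))
print("tab",A(215,92,.062),A(168,183,.062))
s1,s2=B(347,215,.0405),B(553,200,.0405);d=s1-s2;print("screws",s1,s2,np.linalg.norm(d),np.degrees(np.arctan2(-d[0],d[1])),(s1+s2)/2)
print("catch",B(617,200,.0305))
l=(B(75,172,.02)+B(90,312,.02))/2;r=(B(708,122,.02)+B(722,268,.02))/2;d=l-r;print("rail",l,r,np.linalg.norm(d),np.degrees(np.arctan2(-d[0],d[1])))
```

```text
rear [0.60686021 0.18227701 0.006     ] [0.56669509 0.20950719 0.006     ] 0.04852545685403866
holes [0.65177019 0.29207932 0.006     ] [0.60913636 0.22923415 0.006     ] 0.07594181423948923 -34.15276244090543
tab [0.64206255 0.24044243 0.062     ] [0.59935635 0.26275463 0.062     ]
screws [ 0.55185917 -0.07282168  0.0405    ] [ 0.55644952 -0.15282026  0.0405    ] 0.08013017443539595 3.28405932598944 [ 0.55415434 -0.11282097  0.0405    ]
catch [ 0.55744693 -0.18047264  0.0305    ]
rail [0.54566867 0.02749032 0.02      ] [ 0.5603787  -0.22209112  0.02      ] 0.2500145599944327 3.3730429222820097
```

The measurements agree: screws 80.1 mm apart, rail 250 mm long, and the catch 68 mm from the screws' midpoint. Now I'll move to above the stop.

```bash
cat >> h.py <<'E'
def rel(p=None,yaw=None):
    """tool-frame shift to world TCP p, and turn az to bring tool y along world angle yaw(deg); shift valid before turning"""
    s=get_state();T=R.from_quat(s["eef_rot"]);M=T.as_matrix()
    a=np.degrees(np.arctan2(M[1,1],M[0,1]))
    print("t",round(s["clock"],2),"tcp",np.round(s["tool_pos"],4),"yaw_y",round(a,2),"tilt",np.round(M[:2,2],4),"F",np.round(s["contact_force"],1),"M",np.round(s["moment"],2),"op",round(s["opening"]*88.1,1),"ff",round(float(s["finger_force"]),1))
    if p is not None: print("shift",np.round(M.T@(np.array(p)-s["tool_pos"]),4))
    if yaw is not None: print("az",np.round(np.radians((a-yaw+90)%180-90),4))
def wrist(name):
    s=get_state();c=snapshot("wrist");M=np.array(c["mount"]);T=R.from_quat(s["eef_rot"]).as_matrix()
    c["xyz"]=s["tool_pos"]+T@M[:3,3];c["orientation"]=R.from_matrix(T@M[:3,:3]).as_quat()
    cv2.imwrite(f"pics/{name}.png",c["frame"][...,::-1]);import pickle;pickle.dump(c,open(name+".pkl","wb"));print(c["xyz"])
    return c
E
python3 -m jog '[[[0.042,-0.036,0,0,0,0],[0.042,-0.036,0,0,0,0],[0.042,-0.036,0,0,0,0],[0.042,-0.036,0,0,0,0],[0.042,-0.036,0,0,0,0],[0.042,-0.036,0,0,0,0],[0.042,-0.036,0,0,0,0],[0.042,-0.036,0,0,0,0],[0.042,-0.036,0,0,0,0],[0.042,-0.036,0,0,0,0],[0.042,-0.036,0,0,0,0],[0.042,-0.036,0,0,0,0]]]'
python3 -c "
from h import *
rel([.625,.253,.24],-124)"
```

```text
clock: 1.6
tool_pos: [0.5377, 0.0518, 0.2385]
eef_rot: [0.974, 0.227, -0.0, 0.0]
contact_force: [0.6, -0.9, -0.3]
opening: 0.997
finger_force: 0.0
t 1.6 tcp [0.5377 0.0518 0.2385] yaw_y -63.71 tilt [-0.0005 -0.0004] F [ 0.6 -0.9 -0.3] M [-0.   -0.01 -0.06] op 87.9 ff 0.0
shift [ 0.1674 -0.1417 -0.0016]
az 1.0523
```

```bash
python3 -m jog '[[[0.042,-0.036,0,0,0,0],[0.042,-0.036,0,0,0,0],[0.042,-0.035,0,0,0,0],[0.041,-0.035,0,0,0,0],[0,0,0,0,0,0.175],[0,0,0,0,0,0.175],[0,0,0,0,0,0.175],[0,0,0,0,0,0.175],[0,0,0,0,0,0.175],[0,0,0,0,0,0.177],[0,0,0,0,0,0],[0,0,0,0,0,0]]]' >/dev/null
python3 -c "
from h import *
rel([.625,.253,.24],-124);wrist('w1')"
```

```text
t 3.1 tcp [0.624  0.2515 0.2384] yaw_y -123.81 tilt [-0.0005 -0.0002] F [ 0.2  0.  -0. ] M [0.12 0.07 0.04] op 88.0 ff 0.0
shift [-0.     -0.0018 -0.0016]
az 0.0033
[0.6881435  0.2095089  0.38462643]
```

View pics/w1.png

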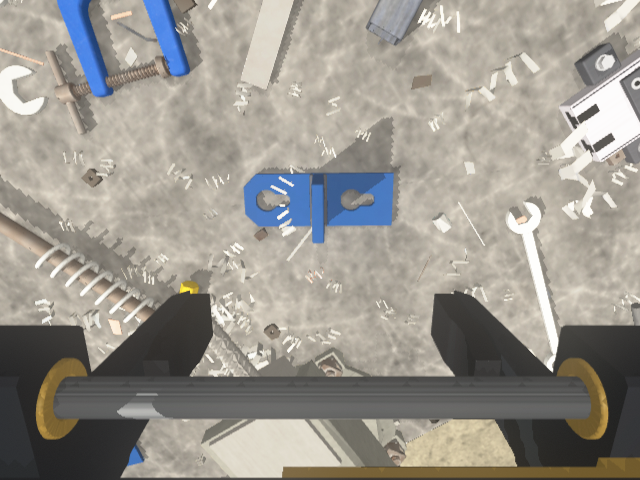

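The wrist view shows the stop nearly square to the image. The tapered end is at u=244, the square end at u=393, and the plate edges are at v=173 and v=226. The tab is at u≈312–324.

Run:
```python
from h import *
import pickle
c=pickle.load(open("w1.pkl","rb"))
f=c["frame"].astype(int);m=((f[...,2]-f[...,0]>60)).astype(np.uint8);m[:160]=0;m[250:]=0;m[:,:230]=0;m[:,410:]=0
print(cv2.boundingRect(m))
ys,xs=np.nonzero(m)
bot=[];top=[]
for u in list(range(262,305,4))+list(range(332,390,4)):
    v=ys[xs==u]
    if len(v): bot.append(at(c,u,v.max()+.5,.006)); top.append(at(c,u,v.min()-.5,.006))
for n,P in(("bot",bot),("top",top)):
    P=np.array(P);p=np.polyfit(P[:,1],P[:,0],1);print(n,np.degrees(np.arctan2(1,p[0])),p)
L=[at(c,u,v,.006) for u,v in((244.5,199.5),(393.5,199.5))];print(L,np.linalg.norm(L[0]-L[1]),"mid",(L[0]+L[1])/2)
e=[xs[ys==v] for v in (234,236,238,240)];print([(x.min(),x.max()) for x in e])
print("tabtop",at(c,318.,243,.062),at(c,318,240,.062))
```

```text
(244, 173, 150, 70)
bot 56.135784454985604 [0.67106592 0.42399556]
top 56.4970991074214 [0.66195837 0.48585928]
[array([0.66411398, 0.31308434, 0.006     ]), array([0.58557554, 0.19619427, 0.006     ])] 0.14082461901740312 mid [0.62484476 0.25463931 0.006     ]
[(np.int64(312), np.int64(323)), (np.int64(312), np.int64(323)), (np.int64(312), np.int64(323)), (np.int64(312), np.int64(323))]
tabtop [0.60418812 0.26922241 0.062     ] [0.6063542  0.26775929 0.062     ]
```

```bash
python3 -m jog '[[[-0.001,-0.003,0.04,0,0,0],[0,0,0.05,0,0,0],[0,0,0.05,0,0,0],[0,0,0.04,0,0,0],[0,0,0.02,0,0,0],[0,0,0.0145,0,0,0],[0,0,0,0,0,0]]]' >/dev/null
python3 -m jog '[[[0,0,0,0,0,0],[0,0,0,0,0,0],[0,0,0,0,0,0],[0,0,0,0,0,0],[0,0,0,0,0,0],[0,0,0,0,0,0],[0,0,0,0,0,0],[0,0,0,0,0,0]]]' 0 45
python3 -c "
from h import *
rel([.6248,.2546,.024],-123.7)"
```

```text
clock: 5.03
tool_pos: [0.6251, 0.2545, 0.0242]
eef_rot: [0.956, -0.292, 0.0, -0.0]
contact_force: [2.0, 4.7, -1.3]
opening: 0.116
finger_force: 2.0
t 5.03 tcp [0.6251 0.2545 0.0242] yaw_y -123.99 tilt [0.0001 0.    ] F [ 2.   4.7 -1.3] M [ 0.78 -0.5   0.07] op 10.2 ff 2.0
shift [-0.0003  0.0001  0.0002]
az -0.005
```

```bash
python3 -m jog '[[[0,0,0,0,0,0],[0,0,0,0,0,0],[0,0,-0.01,0,0,0],[0,0,-0.03,0,0,0],[0,0,-0.05,0,0,0],[0,0,-0.05,0,0,0],[0,0,-0.036,0,0,0],[0,0,0,0,0,0],[0,0,0,0,0,0]]]' 
python3 -m jog '[[[0.01,0.04,0,0,0,0],[0.01,0.05,0,0,0,0],[0.011,0.051,0,0,0,0],[0.011,0.051,0,0,0,0],[0.011,0.051,0,0,0,0],[0.011,0.051,0,0,0,0],[0.011,0.05,0,0,0,0],[0.01,0.05,0,0,0,-0.163],[0,0,0,0,0,-0.163],[0,0,0,0,0,-0.163],[0,0,0,0,0,-0.162],[0,0,0,0,0,0]]]' 
python3 -m jog '[[[0,0,0,0,0,0],[0,0,0,0,0,0]]]' >/dev/null
python3 -c "
from h import *
rel([.475,-.12,.2],-86.7);wrist('w2')"
```

```text
clock: 6.15
tool_pos: [0.6235, 0.2541, 0.1983]
eef_rot: [0.956, -0.292, -0.002, 0.001]
contact_force: [-1.0, 0.1, -5.2]
opening: 0.108
finger_force: 45.0
clock: 7.65
tool_pos: [0.474, -0.1195, 0.1987]
eef_rot: [1.0, 0.028, -0.002, -0.001]
contact_force: [-0.1, 0.1, -3.6]
opening: 0.109
finger_force: 45.0
t 7.9 tcp [ 0.4751 -0.1196  0.1999] yaw_y -86.76 tilt [-0.0008 -0.0001] F [-0.8 -0.4 -3.7] M [ 0.06 -0.01 -0.01] op 9.5 ff 45.0
shift [-0.0001  0.0004 -0.0001]
az -0.0011
[ 0.55210038 -0.1145765   0.34602706]
```

View pics/w2.png

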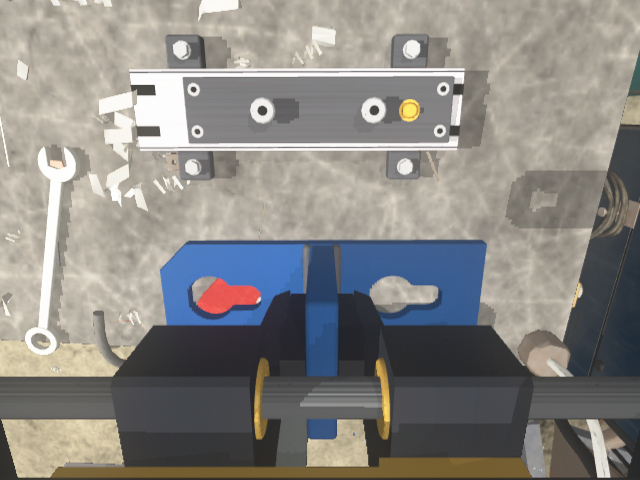

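The wrist view shows the screw heads at (262,110) and (373.5,110) and the catch at (409,110). The held plate's ends are at u=161 and u=486, and its +x edge is at v≈241. I'll measure both in this one image.

Run:
```python
from h import *
import pickle
c=pickle.load(open("w2.pkl","rb"));f=c["frame"]
g=cv2.medianBlur(cv2.cvtColor(f,cv2.COLOR_RGB2GRAY),3)
cs=cv2.HoughCircles(g[85:135,230:430],cv2.HOUGH_GRADIENT,1,20,param1=120,param2=12,minRadius=8,maxRadius=16)
print(cs[0]+[230,85,0] if cs is not None else None)
def ang(d): return np.degrees(np.arctan2(d[1],d[0]))
s1,s2=at(c,262,110,.0405),at(c,373.5,110,.0405);d=s1-s2
print("screws",s1,s2,np.linalg.norm(d),ang(d),"mid",(s1+s2)/2,"catch",at(c,409.5,110,.0305))
m=(f[...,2].astype(int)-f[...,0]>50);m[:200]=0;m[345:]=0
P=[]
for u in list(range(195,300,5))+list(range(345,482,5)):
    v=np.nonzero(m[:,u])[0]; P.append([u,v.min()-.5])
P=np.array(P);E=np.array([at(c,u,v,.182) for u,v in P]);p=np.polyfit(E[:,1],E[:,0],1,);print("edge ang",90+np.degrees(np.arctan(-p[0])),"resid mm",1e3*np.std(E[:,0]-np.polyval(p,E[:,1])),P[[0,-1]])
L=[]
for v in(275,290,305,320):
    u=np.nonzero(m[v])[0];L.append((u.min()-.5,u.max()+.5))
print(L)
a,b=at(c,L[2][0],305,.182),at(c,L[2][1],305,.182);print("len",np.linalg.norm(a-b),"ends",a,b)
y=np.array([np.cos(np.radians(ang(a-b))),np.sin(np.radians(ang(a-b)))]);x=np.array([y[1],-y[0]])
mid=(a+b)[:2]/2; e=np.array([np.polyval(p,mid[1]),mid[1]])
cen=mid+x*(((e-mid)@x)-.025);print("plate ang",ang(a-b),"centre",cen,"tcp",get_state()["tool_pos"])
```

```text
[[260.5        110.5         12.5       ]
 [373.5        108.5         11.80000019]
 [409.5        110.5         10.60000038]]
screws [ 0.5518293  -0.07227578  0.0405    ] [ 0.55623046 -0.15193548  0.0405    ] 0.07978119068285439 93.16234674674278 mid [ 0.55402988 -0.11210563  0.0405    ] catch [ 0.55783378 -0.1797312   0.0305    ]
edge ang 93.40522019768989 resid mm 0.13310485788424445 [[195.  243.5]
 [480.  242.5]]
[(np.float64(160.5), np.float64(482.5)), (np.float64(161.5), np.float64(480.5)), (np.float64(163.5), np.float64(478.5)), (np.float64(165.5), np.float64(476.5))]
len 0.1398990434988593 ends [ 0.46695703 -0.0492031   0.182     ] [ 0.47458727 -0.18889391  0.182     ]
plate ang 93.12652310669638 centre [ 0.47465235 -0.11883656] tcp [ 0.4751604  -0.11960602  0.19999415]
```

Run:
```python
from h import *
import pickle
c=pickle.load(open("w2.pkl","rb"))
print("cam z",R.from_quat(c["orientation"]).as_matrix()[:,2])
for v,a,b in((275,160.5,482.5),(290,161.5,480.5),(305,163.5,478.5),(320,165.5,476.5)):
    A,B=at(c,a,v,.182),at(c,b,v,.182);print(np.linalg.norm(A-B),(A+B)/2)
```

```text
cam z [-0.29518113 -0.0174946  -0.95528113]
0.13965401710114148 [ 0.48510237 -0.11848009  0.182     ]
0.13999427103137957 [ 0.4780163  -0.11865149  0.182     ]
0.1398990434988593 [ 0.47077215 -0.11904851  0.182     ]
0.13980150132112504 [ 0.46335188 -0.11945518  0.182     ]
```

```bash
python3 -m jog '[[[0.02,0.002,0,0,0,0],[0.03,0.003,0,0,0,0],[0.02,0.0018,0.02,0,0,0],[0.0095,0,0.04,0,0,0],[0,0,0.04,0,0,0],[0,0,0.02,0,0,0],[0,0,0.007,0,0,0],[0,0,0,0,0,0],[0,0,0,0,0,0]]]' 
python3 -c "
from h import *
rel([.5550,-.1219,.073],-86.7);wrist('w3')"
```

```text
clock: 9.07
tool_pos: [0.5559, -0.1221, 0.0743]
eef_rot: [1.0, 0.029, 0.001, 0.0]
contact_force: [0.6, 0.2, -2.9]
opening: 0.109
finger_force: 45.0
t 9.07 tcp [ 0.5559 -0.1221  0.0743] yaw_y -86.7 tilt [ 0.0021 -0.0004] F [ 0.6  0.2 -2.9] M [ 0.02 -0.   -0.03] op 9.6 ff 45.0
shift [-0.0009 -0.0002  0.0013]
az 0.0
[ 0.63250194 -0.11691214  0.22066544]
```

View pics/w3.png

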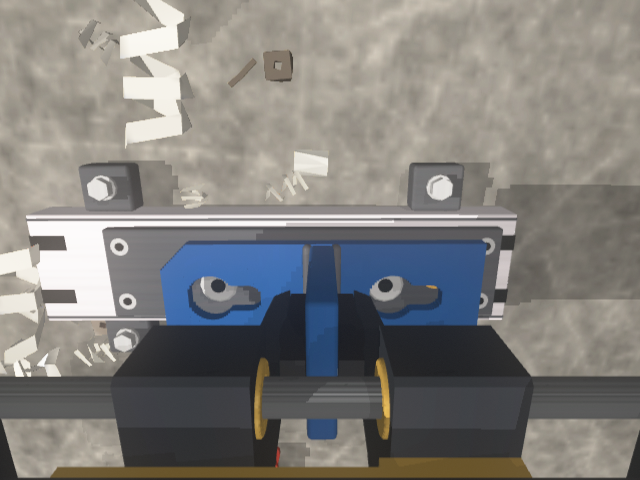

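The screw heads show through both holes, with their sockets near (218,287) and (386,286). I'll measure again at this close range.

Run:
```python
from h import *
import pickle
c=pickle.load(open("w3.pkl","rb"));f=c["frame"]
cv2.imwrite("pics/c3.png",cv2.resize(f[235:330,155:490,::-1],None,fx=2.35,fy=2.35,interpolation=cv2.INTER_CUBIC))
m=(f[...,2].astype(int)-f[...,0]>50);m[:200]=0;m[345:]=0
zt=.0743-.024+.006
P=[]
for u in list(range(195,300,5))+list(range(345,480,5)):
    v=np.nonzero(m[:,u])[0]; P.append(at(c,u,v.min()-.5,zt))
P=np.array(P);p=np.polyfit(P[:,1],P[:,0],1);print("edge ang",90-np.degrees(np.arctan(p[0])))
A=[]
for v in(275,290,305):
    u=np.nonzero(m[v])[0];a,b=at(c,u.min()-.5,v,zt),at(c,u.max()+.5,v,zt);print(np.linalg.norm(a-b),(u.min(),u.max()));A.append((a+b)/2)
mid=np.mean(A,0)[:2]
y=np.array([-np.sin(np.arctan(p[0])*-1),1]) ;y=np.array([p[0],1])/np.hypot(p[0],1);x=np.array([y[1],-y[0]])
e=np.array([np.polyval(p,mid[1]),mid[1]]);cen=mid+x*((e-mid)@x-.025)
K=np.array(c["mtx"]);Rm=R.from_quat(c["orientation"]).as_matrix()
def px(P): q=K@(Rm.T@(np.array(P)-c["xyz"]));return np.round(q[:2]/q[2],1)
print("centre",cen)
for h in(.049,-.031):
    H=cen+y*h
    print("hole top",px([*H,zt]),"bottom",px([*H,zt-.006]),"screw should be",px([*H,.0405]))
s1,s2=at(c,218,287,.0405),at(c,386,286,.0405);print(s1,s2,np.linalg.norm(s1-s2));M=((s1+s2)/2)[:2]
print("err plate frame x,y (move plate by)",(M-cen)@x,(M-cen)@y-.009)
```

```text
edge ang 93.19232285326264
0.13977738532723583 (np.int64(161), np.int64(482))
0.14010024961674403 (np.int64(162), np.int64(480))
0.13998705058577054 (np.int64(164), np.int64(478))
centre [ 0.55528785 -0.12141774]
hole top [210.3 297.5] bottom [213.7 291.8] screw should be [218.9 283.3]
hole top [391.4 297.4] bottom [389.3 291.8] screw should be [386.  283.2]
[ 0.55058514 -0.07204046  0.0405    ] [ 0.55557896 -0.15253466  0.0405    ] 0.08064895772289664
err plate frame x,y (move plate by) -0.0016939347523169683 0.0002388441879112111
```

View pics/c3.png

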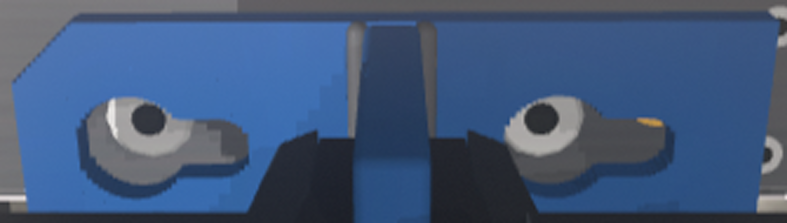

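The remaining error is about 1 mm across, and the arm was still settling when the picture was taken. I'll let it settle, then feel downward.

```bash
python3 -m jog '[[[0,0,0,0,0,0],[0,0,0,0,0,0],[0,0,0.003,0,0,0],[0,0,0.003,0,0,0],[0,0,0.003,0,0,0],[0,0,0.002,0,0,0],[0,0,0,0,0,0],[0,0,0,0,0,0]]]' >/dev/null
python3 -c "
from h import *
rel([.5550,-.1219,.050],-86.7)"
```

```text
t 10.12 tcp [ 0.5551 -0.1219  0.0622] yaw_y -86.69 tilt [ 0.0001 -0.0001] F [ 0.1 -0.8 -3.3] M [0.07 0.01 0.  ] op 9.7 ff 45.0
shift [-0.0001 -0.      0.0122]
az 0.0002
```

The underside is now below the head tops with no contact force, so the heads are entering the holes.

```bash
python3 -m jog '[[[0,0,0.003,0,0,0],[0,0,0.003,0,0,0],[0,0,0.002,0,0,0],[0,0,0.0015,0,0,0],[0,0,0.0015,0,0,0],[0,0,0,0,0,0],[0,0,0,0,0,0]]]' >/dev/null
python3 -c "
from h import *
rel([.5550,-.1219,.050],-86.7)"
python3 -m jog '[[[0,0,0.001,0,0,0],[0,0,0.001,0,0,0],[0,0,0,0,0,0],[0,0,0,0,0,0]]]' >/dev/null
python3 -c "
from h import *
rel([.5550,-.1219,.050],-86.7)"
```

```text
t 11.0 tcp [ 0.555  -0.1218  0.0513] yaw_y -86.68 tilt [-0.  0.] F [-0.7  1.5 -1.6] M [ 0.05  0.13 -0.05] op 9.4 ff 45.0
shift [-0.      0.0001  0.0013]
az 0.0003
t 11.5 tcp [ 0.555  -0.1219  0.0501] yaw_y -86.69 tilt [ 0.0003 -0.0002] F [-2.1  1.4  6.9] M [ 0.21  0.46 -0.06] op 9.8 ff 45.0
shift [-0.     -0.      0.0001]
az 0.0001
```

It is on the deck at 0.050, as expected. I'll press slightly more and slide along rail +y (tool -y).

```bash
python3 -m jog '[[[0,0,0.0007,0,0,0],[0,-0.002,0,0,0,0],[0,-0.002,0,0,0,0],[0,0,0,0,0,0]]]' >/dev/null
python3 -c "
from h import *
rel([.5550-.00104,-.1219+.018,.050],-86.7)"
```

```text
t 12.0 tcp [ 0.5552 -0.1216  0.0501] yaw_y -86.84 tilt [ 0.0016 -0.0046] F [-3.  -4.7 10.5] M [-0.91  0.52  0.04] op 9.8 ff 45.0
shift [-0.0002 -0.0178 -0.    ]
az -0.0025
```

```bash
python3 -m jog '[[[0,0,0,0,0,0],[0,0,0,0,0,0]]]' >/dev/null
python3 -c "
from h import *
rel([.5550-.00104,-.1219+.018,.050],-86.7)"
python3 -m jog '[[[0,-0.002,0,0,0,0],[0,-0.002,0,0,0,0],[0,0,0,0,0,0],[0,0,0,0,0,0]]]' >/dev/null
python3 -c "
from h import *
rel([.5550-.00104,-.1219+.018,.050],-86.7)"
```

```text
t 12.25 tcp [ 0.5552 -0.1216  0.0501] yaw_y -86.85 tilt [ 0.0017 -0.0045] F [-1.4 -5.8 10.5] M [-0.88  0.55  0.07] op 9.7 ff 45.0
shift [-0.0002 -0.0177 -0.    ]
az -0.0026
t 12.75 tcp [ 0.556  -0.1177  0.0501] yaw_y -86.84 tilt [ 0.0036 -0.0046] F [ 0.7 -6.1  7.8] M [-0.93  0.27  0.02] op 9.5 ff 45.0
shift [-0.0012 -0.0139  0.    ]
az -0.0025
```

```bash
python3 -m jog '[[[-0.0005,-0.002,0.0003,0,0,0],[-0.0005,-0.002,0,0,0,0],[0,-0.002,0,0,0,0],[0,-0.002,0,0,0,0],[0,0,0,0,0,0],[0,0,0,0,0,0]]]' >/dev/null
python3 -c "
from h import *
rel([.5550-.00104,-.1219+.018,.050],-86.7)"
python3 -m jog '[[[0,-0.002,0,0,0,0],[0,-0.002,0,0,0,0],[0,0,0,0,0,0],[0,0,0,0,0,0]]]' >/dev/null
python3 -c "
from h import *
rel([.5550-.00104,-.1219+.018,.050],-86.7)"
```

```text
t 13.5 tcp [ 0.5551 -0.1109  0.0501] yaw_y -86.9 tilt [ 0.0049 -0.006 ] F [-0.6 -7.   8.9] M [-1.36  0.17 -0.01] op 9.5 ff 45.0
shift [-0.0007 -0.0071  0.    ]
az -0.0034
t 14.0 tcp [ 0.5551 -0.1053  0.0501] yaw_y -86.82 tilt [ 0.0053 -0.0041] F [ 0.7 -5.   9.5] M [-0.83  0.16  0.07] op 9.7 ff 45.0
shift [-0.0011 -0.0015  0.0001]
az -0.0021
```

```bash
python3 -m jog '[[[-0.0005,-0.002,0,0,0,0],[0,-0.002,0,0,0,0],[0,0,0,0,0,0],[0,0,0,0,0,0]]]' >/dev/null
python3 -c "
from h import *
rel([.5550-.00104,-.1219+.018,.050],-86.7)"
python3 -m jog '[[[0,-0.002,0,0,0,0],[0,-0.002,0,0,0,0],[0,0,0,0,0,0],[0,0,0,0,0,0]]]' >/dev/null
python3 -c "
from h import *
rel([.5550-.00104,-.1219+.018,.050],-86.7)"
```

```text
t 14.5 tcp [ 0.5549 -0.1033  0.0501] yaw_y -86.9 tilt [ 0.0064 -0.0064] F [ 1.3 -8.2  7.8] M [-1.54 -0.06  0.03] op 9.7 ff 45.0
shift [-0.0009  0.0005  0.0001]
az -0.0035
t 15.0 tcp [ 0.5548 -0.1032  0.0501] yaw_y -87.07 tilt [ 0.0071 -0.0107] F [  2.2 -15.1   6.2] M [-2.78 -0.23  0.14] op 9.9 ff 45.1
shift [-0.0009  0.0007  0.0001]
az -0.0065
```

The force rose from 8 to 15 N with no motion, after 18.6 mm of travel, so this is the hard stop. I'll push firmly once more and look at the catch.

```bash
python3 -m jog '[[[0,-0.002,0,0,0,0],[0,-0.002,0,0,0,0],[0,0,0,0,0,0],[0,0,0,0,0,0]]]' >/dev/null
python3 - <<'E'
from h import *
rel([.5550-.00104,-.1219+.018,.050],-86.7);c=wrist('w4')
cv2.imwrite("pics/c4.png",cv2.resize(c["frame"][220:340,140:540,::-1],None,fx=2,fy=2,interpolation=cv2.INTER_CUBIC))
E
```

```text
t 15.5 tcp [ 0.5547 -0.103   0.0503] yaw_y -87.24 tilt [ 0.0078 -0.0151] F [  3.3 -21.7   5.2] M [-4.16 -0.39  0.18] op 9.5 ff 45.1
shift [-0.0008  0.0008  0.0003]
az -0.0095
[ 0.63054084 -0.09643162  0.19701805]
```

View pics/c4.png

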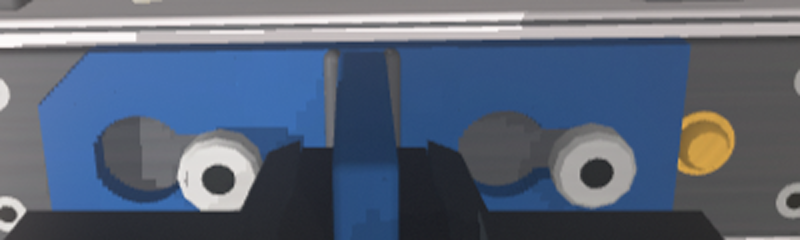

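The catch at crop position (705,143) is exposed just behind the plate's square end, and the shanks are at the slot ends. I'll take the push off, release, rise, and check.

```bash
python3 -m jog '[[[0,0.004,0,0,0,0],[0,0.004,0,0,0,0],[0,0.003,-0.0005,0,0,0],[0,0,0,0,0,0],[0,0,0,0,0,0]]]' >/dev/null
python3 -c "
from h import *
rel([.5550-.00104,-.1219+.018,.050],-86.7)"
python3 -m jog '[[[0,0,0,0,0,0],[0,0,0,0,0,0],[0,0,0,0,0,0],[0,0,0,0,0,0]]]' 0.05 >/dev/null
python3 -c "
from h import *
rel([.5550-.00104,-.1219+.018,.050],-86.7)"
```

```text
t 16.18 tcp [ 0.5548 -0.1034  0.0501] yaw_y -86.79 tilt [ 0.0055 -0.0029] F [ 2.3 -4.3  6.8] M [-0.82 -0.19 -0.03] op 9.3 ff 45.0
shift [-0.0009  0.0005  0.0001]
az -0.0015
t 16.68 tcp [ 0.5521 -0.1008  0.0485] yaw_y -86.67 tilt [-0.0005  0.0002] F [-0.2 -1.3 -0.3] M [ 0.03  0.04 -0.02] op 47.2 ff 0.0
shift [ 0.0016  0.0032 -0.0015]
az 0.0005
```

Released with no contact. I'll rise, back off, and check the result.

```bash
python3 -m jog '[[[0,0,-0.01,0,0,0],[0,0,-0.04,0,0,0],[0,0,-0.05,0,0,0],[0,0,-0.04,0,0,0],[-0.04,0.02,0,0,0,0],[-0.04,0.04,0,0,0,0],[0,0,0,0,0,0],[0,0,0,0,0,0],[0,0,0,0,0,0]]]' >/dev/null
python3 - <<'E'
from h import *
rel();c=wrist('w5')
K=np.array(c["mtx"]);Rm=R.from_quat(c["orientation"]).as_matrix()
q=K@(Rm.T@(np.array([.5575,-.18,.03])-c["xyz"]));u,v=(q[:2]/q[2]).astype(int);print(u,v)
u0,v0=max(u-200,0),max(v-70,0)
cv2.imwrite("pics/c5.png",cv2.resize(c["frame"][v0:v0+150,u0:u0+260,::-1],None,fx=3,fy=3,interpolation=cv2.INTER_CUBIC)); print(u0,v0)
E
```

```text
t 17.8 tcp [ 0.4771 -0.1644  0.1889] yaw_y -86.56 tilt [0.0013 0.0005] F [ 0.6 -1.  -0.5] M [0.02 0.05 0.01] op 50.0 ff 0.0
[ 0.55380252 -0.15915066  0.33526217]
350 110
150 40
```

View pics/c5.png

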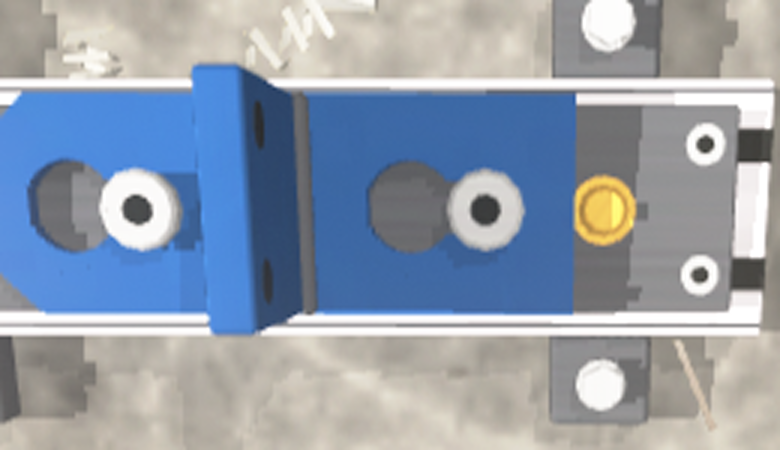

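The catch at crop (605,210) looks like a full circle behind the plate. The gap looks thin, so I'll check it by numbers.

Run:
```python
from h import *
import pickle
c=pickle.load(open("w5.pkl","rb"));f=c["frame"]
row=40+70
y=np.array([-.0576,.9983])
print([tuple(int(i) for i in f[v,u]) for v in (110,) for u in range(336,368)])
m=(f[...,2].astype(int)-f[...,0]>50)
ue=np.median([np.nonzero(m[v,250:360])[0].max()+250.5 for v in list(range(80,92))+list(range(125,138))])
h=cv2.cvtColor(f,cv2.COLOR_RGB2HSV);b=(h[...,0]>15)&(h[...,0]<32)&(h[...,1]>110);b[:80]=0;b[140:]=0;b[:,:320]=0;b[:,380:]=0
ys,xs=np.nonzero(b);print("edge u",ue,"brass",xs.min(),xs.max(),ys.min(),ys.max())
def Y(u,v,z): return at(c,u,v,z)[:2]@y*1e3
E=Y(ue,110,.032)
for z in(.0305,.026): print(z,"catch left",Y(xs.min()-.5,110,z)-E,"right",Y(xs.max()+.5,110,z)-E,"centre",Y((xs.min()+xs.max())/2,110,z)-E)
print("front screw to edge",Y(150+485.5/3-.5,110,.0405)-E)
c2=pickle.load(open("w2.pkl","rb"))
cv2.imwrite("pics/cmp.png",np.hstack([cv2.resize(x["frame"][a:a+50,bb:bb+60,::-1],None,fx=6,fy=6,interpolation=cv2.INTER_CUBIC) for x,a,bb in((c2,85,380),(c,85,325))]))
```

```text
[(64, 104, 163), (66, 106, 164), (66, 105, 164), (65, 105, 163), (66, 106, 164), (160, 152, 135), (237, 196, 98), (173, 135, 72), (176, 138, 72), (238, 194, 91), (243, 203, 94), (244, 204, 95), (244, 204, 93), (242, 202, 94), (242, 202, 94), (244, 205, 94), (245, 209, 97), (246, 210, 98), (255, 248, 123), (255, 248, 124), (255, 248, 122), (250, 220, 101), (211, 163, 81), (227, 179, 87), (245, 205, 98), (228, 186, 102), (128, 121, 112), (112, 113, 113), (111, 113, 112), (111, 113, 112), (142, 145, 144), (146, 148, 148)]
edge u 340.5 brass 342 361 99 121
0.0305 catch left -0.7813671773710098 right -15.057581009582691 centre -7.919344613511811
0.026 catch left -0.994657655850574 right -15.481668526636668 centre -8.238031699427609
front screw to edge 20.517445351158898
```

View pics/cmp.png

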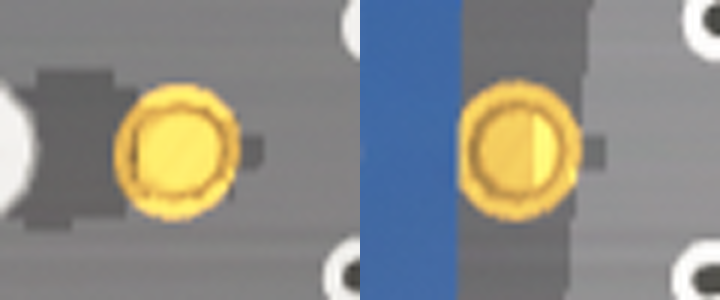

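The catch is up. It casts the same small shadow as before mounting, and the tab's shadow edge steps sideways across its raised top. The rear screw to plate edge measures 20.5 mm against 21 mm nominal at home. Handing in.

```bash
python3 -c "
from plant import *
print(finish_job())"
```

```text
the job is handed in; nothing more can be done
None
```

The larger blue work stop is on the rail, slid home to the hard stop with the catch up behind it; it has been released and the job handed in at about 18 s, and no force reading went above about 22 N.

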